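# Tip the tall record box onto the labelling plate

## Robot

A 7-joint arm with a two-finger parallel gripper is mounted at the origin on the work surface. World frame = base frame: x ahead of the robot, y to its left, z up, the work surface at z = 0. Lengths are in m, angles in rad, forces in N, time in s.
With the tool pointing down it reaches from about 0.425 to 1.025 m from the base axis. Payload 9.4 kg.
Tool frame: the origin (TCP) lies midway between the tips of the shut fingers; the grasp point (between the pads) lies 19 mm behind it; z points along the fingers, y is the line along which they close (so a half turn about z gives the same grasp; the last joint's range is limited). The gripper opens to 93 mm and grips with 3 to 60 N. Pads are 15 mm wide; open, the fingers measure 128 mm over their backs; the gripper's body (75 mm by 188 mm) begins 65 mm behind the grasp point.
Start: joints at [1.075, 0.599, -0.003, 1.599, 0.002, 0.943, -0.08], TCP at [0.295, -0.662, 0.219] pointing down, gripper open.
Joint ranges: [-2.57, 2.57], [-0.35, 1.97], [-1.29, 1.29], [0.11, 2.56], [-1.05, 4.19], [0.11, 1.86], [-2.63, 2.63]. Speed limits (rad/s): [2.22, 2.22, 3.01, 3.01, 3.14, 3.14, 3.14].

## Interface

Orientations are given as a unit quaternion [x, y, z, w].
In Python, from station import sense, read_camera, camera_model, finish_job gives the robot as it stands.
- The arm moves only by the tool servo_tool, never from a script. Its argument "series" is a list that holds one entry, the list of rows, each a list of 7 numbers: the shift along the tool's x, y, z in cm, then the turn, a rotation vector about the tool's x, y, z in degrees, then the closure, from -1 (fully open) to 1 (shut). In form: [[[tx, ty, tz, wx, wy, wz, fingers], ...]]. A call has exactly 10 rows; each row shifts and turns the commanded pose from where the row before left it, along the tool's axes as they then stand; what a row does not reach is not made up. A row lasts 1/10 s, in which the tool goes at most 50 mm and 8.59 degrees, less where a joint would pass 70% of its speed; a pose out of reach is approached as far as the arm can. A call with a gripper value outside its range is refused whole. The fingers move at their own pace and stop on an object; "squeeze" is the grip in N (left out, the last holds). Time passes only in rows, so rows that do not move let the fingers close, or fill a call up. It gives the time, the measured TCP pose, the force, the opening and the grip force at its end, in the units of the state.
- sense(): the state, without advancing time (a new reading comes with each control period).
- read_camera(name): name is "side" or "top" or "wrist"; returns the picture (480x640x3 uint8, red, green, blue); there is no depth.
- camera_model(name): a dict with "vfov" (degrees; the focal length in pixels is half the picture's height over the tangent of half this angle, whatever the lens; pixels are square), "cx", "cy" (the principal point, pixels), "dist" ([k1, k2, p1, p2, k3] as OpenCV has them; the pictures are not rectified), "R" (3x3) and "t" (3): a world point X has camera coordinates R X + t; the wrist camera has in their place "T_tool_cam" (4x4, takes a point from camera to tool coordinates, whose origin is the TCP and whose axes are the flange's). Camera axes: x right, y down, z forward; pixel columns grow to the right and rows downward; lengths in m; the calibration is good to about 2 mm. A picture is of the moment at which its call begins: read the wrist's pose just before it. camera_model takes no time and is no camera call.
- finish_job(): hands the job in; it is judged then, once.
The state is a dict: "time": time; "q": joint angles; "dq": joint speeds; "joint_torque": joint torques, N m; "tcp_pos": TCP position; "eef_rot": TCP orientation; "contact_force": force on the tool from outside, world axes, zero at the start; "moment": the same for the moment, N m; "opening": finger opening in m; "grasp_force": force on a finger pad.
Only numpy, scipy, OpenCV 4.12 (cv2) and the standard library are available. Lean on these libraries where they do the work, as an engineer would, in place of code of your own. Each camera call takes 0.05 s, during which the arm holds its last target. There are 200 camera calls.

## Task

On the clinic desk, push the tallest of the three blue record boxes along the desk, still upright, until its foot is against the near edge of the low labelling plate, then push its top over that edge so that it tips and lies flat on the plate, square to it, with its label side up. Do not lift the box, and leave the other two boxes standing where they are.

Things in the scene. Friction and masses are not known exactly. Their poses are not given: they have to be found in the camera images.
- tall_box_center (a point): Centre (half-way up) of the tallest blue plastic box: 56 mm deep (x), 80 wide (y), 100 tall (z, foot to lid), rigid, 0.28 to 0.56 kg. It stands loose on the desk, 40 to 60 mm short of the plate, up to 10 degrees off square to it. Its x axis runs from its labelled near face to its far face. Pushed low (15 to 35 mm up) it slides upright; pushed high up, foot stopped, it tips.
- stop_edge (a point): Middle of the near upper edge of the labelling plate: aluminium slab with a grey mat, fixed to the desk, 170 mm deep, 560 long, top 8 mm above the desk. x is level, away from the robot across the plate; y runs along the near edge (280 mm each way); z is up. This 8 mm step stops a box's foot. The tipped tall box lies with its centre about 30 mm beyond the edge, 36 mm above the desk.
- short_box_center (a point): Centre of the short blue record box, 56 mm deep, 80 mm wide, 62 mm tall, standing loose before the plate beside the tall one; to be left alone. The three boxes stand in any order in a row along the edge, about 150 mm from one centre to the next.
- wide_box_center (a point): Centre of the wide, low blue record box, 80 mm deep, 105 mm wide, 56 mm tall, standing loose before the plate in the same row; to be left alone.
There are look-alikes about, which are no part of the job. Leave any turquoise look-alike of the part that bears tall_box_center alone.

How it is judged:
On the way:
1. the tall box stands upright (within 10 degrees) with its foot against the plate's near edge (gap under about 15 mm) (x of tall_box_center in the frame of stop_edge above -0.043 m and angle between tall_box_center's own z axis and vertical below 0.175 rad), for 0.1 s.
At the end, for the whole second after the job is handed in: The tall box lies at rest on the labelling plate, label side up and flat within 10 degrees, its length square to the plate's near edge within 12 degrees, its centre 10 to 125 mm beyond that edge and between the plate's ends; the short and the wide box are within 20 mm of where they stood (angle between tall_box_center's own x axis and vertical above 2.967 rad and angle between the z axis of tall_box_center and the x axis of stop_edge, either way round below 0.21 rad and x of tall_box_center in the frame of stop_edge between 0.01 and 0.125 m and y of tall_box_center in the frame of stop_edge between -0.25 and 0.25 m and height (world z) of tall_box_center below 0.052 m and linear speed of tall_box below 0.02 m/s and distance of each of short_box_center, wide_box_center from where it was at the start of the episode below 0.02 m); the robot touches nothing.
It fails at once if the tall box is lifted (its centre more than 85 mm above the desk) (height (world z) of tall_box_center above 0.085 m).
It fails at once if the short or the wide box is pushed more than 20 mm or knocked over (distance of any of short_box_center, wide_box_center from where it was at the start of the episode above 0.02 m).
It also fails if it takes over 38 s, if anything falls off the work surface, if the arm or the gripper's body presses on something with over 40 N, if the wrist force passes 120 N, or if a joint passes its speed limit or range.

## Working session

There is one attempt and no reset: what is moved stays moved. The work goes in short steps, Python scripts to look and compute and a tool call to move; the robot and the scene stay as the last step left them, time stands still between calls to the robot, and variables do not carry over. Pictures are saved under pics/ and viewed, at most 10 in all, crops included, and the job is handed in when it is done.

Besides the shell and the picture viewer there is one more tool, called after "Call:" by a JSON object that holds its "method" and its "body", one argument or row to a line. servo_tool: Moves the arm, as the interface text tells. Its arguments: {"type":"object","properties":{"series":{"type":"array","items":{"type":"array","items":{"type":"array","items":{"type":"number"}}}},"squeeze":{"type":"number"}},"required":["series"]}

```bash
mkdir -p pics; python3 - <<'E'
from station import *
import cv2,numpy as np
for n in("side","top"):
    im=read_camera(n);cv2.imwrite(f"pics/{n}0.png",im[:,:,::-1])
    m=camera_model(n);print(n,m['vfov'],m['dist'],(-np.array(m['R']).T@np.array(m['t'])).round(3))
s=sense();print(s['time'],s['tcp_pos'],s['eef_rot'],s['opening'],s['contact_force'])
E
```

```text
side 53.63070103626937 [-0.04835748  0.          0.          0.          0.        ] [0.365 0.582 0.867]
top 55.352272401595876 [-0.07772185  0.          0.          0.          0.        ] [ 0.321 -0.095  1.02 ]
0.1 [ 0.29461117 -0.66196374  0.21785705] [ 9.78148483e-01  2.07906393e-01 -2.16333165e-04 -6.55684936e-04] 0.09306703733078604 [ 0.39223535 -0.07094309 -0.58737588]
```

View pics/top0.png

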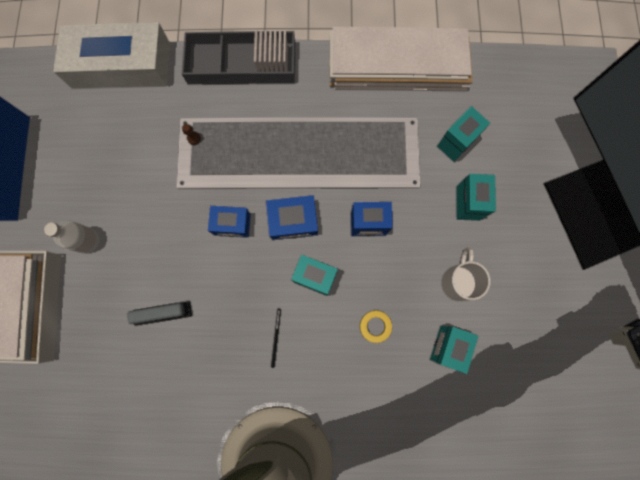

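View pics/side0.png

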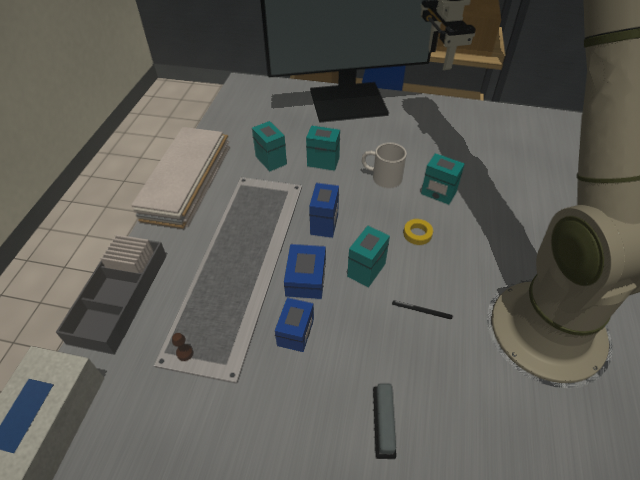

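The tall blue box is the right-hand one: about (372,218) in the top view and (323,208) in the side view. The plate's near edge runs from about (178,187) to (420,187) in the top view. Next I'll fit the box and plate poses.

```bash
cat > h.py <<'E'
from station import *
import cv2,numpy as np
from scipy.optimize import minimize,least_squares
from scipy.spatial.transform import Rotation as Ro
def cam(n):
    m=camera_model(n);f=240/np.tan(np.radians(m['vfov']/2))
    return np.array([[f,0,m['cx']],[0,f,m['cy']],[0,0,1]]),np.array(m['dist'],float),np.array(m['R'],float),np.array(m['t'],float)
def proj(n,X):
    K,d,R,t=cam(n);return cv2.projectPoints(np.array(X,float).reshape(-1,1,3),cv2.Rodrigues(R)[0],t,K,d)[0][:,0]
def ray(n,uv,z):
    K,d,R,t=cam(n);p=cv2.undistortPoints(np.array(uv,float).reshape(-1,1,2),K,d)[:,0]
    D=np.c_[p,np.ones(len(p))]@R;C=-R.T@t
    return C+D*((z-C[2])/D[:,2])[:,None]
def blue(im):
    h=cv2.cvtColor(im,cv2.COLOR_RGB2HSV);return ((h[...,0]>105)&(h[...,0]<130)&(h[...,1]>120)&(h[...,2]>40)).astype(np.uint8)
def comp(im,uv):
    _,l,st,c=cv2.connectedComponentsWithStats(blue(im))
    k=min([i for i in range(1,len(st)) if st[i][4]>150],key=lambda i:np.hypot(*(c[i]-uv)))
    ys,xs=np.where(l==k);hull=cv2.convexHull(np.c_[xs,ys].astype(np.int32));return hull
def sil(pts,S=4):
    a=np.zeros((480*S,640*S),np.uint8);h=cv2.convexHull(np.float32(pts));cv2.fillConvexPoly(a,np.int32(np.round((h+.5)*S)),1);return a
def fitbox(obs,dims,x0):
    B=np.array([[i,j,k] for i in(-.5,.5) for j in(-.5,.5) for k in(0,1)])*dims
    ms={n:cv2.resize(cv2.fillConvexPoly(np.zeros((480,640),np.uint8),h,1),None,fx=4,fy=4,interpolation=0) for n,h in obs.items()}
    def c(p):
        W=B@Ro.from_euler('z',p[2]*10).as_matrix().T+[p[0],p[1],0]
        return sum(np.sum(sil(proj(n,W))!=m)/m.sum() for n,m in ms.items())
    x0=np.array([x0[0],x0[1],x0[2]/10])
    r=minimize(c,x0,method='Nelder-Mead',options=dict(initial_simplex=x0+np.array([[0,0,0],[.015,0,0],[0,.015,0],[0,0,.015]]),xatol=1e-4,fatol=1e-4))
    return r.x*[1,1,10],r.fun
E
python3 - <<'E'
from h import *
T=cv2.imread('pics/top0.png')[:,:,::-1].copy();S=cv2.imread('pics/side0.png')[:,:,::-1].copy()
for nm,t,s,d in(("tall",(372,218),(323,208),(.056,.08,.1)),("mid",(292,217),(305,270),(.08,.105,.056)),("left",(229,221),(295,325),(.056,.08,.062))):
    g=ray('top',[t],.06)[0]
    for obs in({'top':comp(T,t),'side':comp(S,s)},{'side':comp(S,s)}): print(nm,fitbox(obs,d,(g[0],g[1],0)))
g=T.astype(int).sum(2)
def edge(c,r0,r1): # strongest bright->dark going down
    col=cv2.GaussianBlur(T,(3,3),0)[:,c].astype(int).sum(1);d=np.diff(col)[r0:r1];return r0+np.argmin(d)+.5
cs=[190,215,240,270,300,330,350,375,400,412];E=ray('top',[(c,edge(c,180,195)) for c in cs],.008);print(E.round(4))
p=np.polyfit(E[:,1],E[:,0],1);print(p)
print(ray('top',[(178,187),(420,187),(418,118),(179,119)],.008).round(3), ray('top',[(315,275),(335,260),(338,290)],.1))
E
```

```text
tall (array([ 0.52298051, -0.20291181,  0.09594926]), np.float64(0.8096861497696403))
tall (array([ 0.53267965, -0.26184028,  0.06850143]), np.float64(0.6579754601226994))
mid (array([ 0.53072441, -0.03165255,  0.11455581]), np.float64(0.09644539575767722))
mid (array([ 0.53085245, -0.03092306,  0.12909181]), np.float64(0.03195701357466063))
left (array([ 0.52247927,  0.1068351 , -0.01624524]), np.float64(0.4823645781544911))
left (array([0.52496875, 0.09144623, 0.02359073]), np.float64(0.35194539982803097))
[[ 0.6052  0.2046  0.008 ]
 [ 0.6073  0.1468  0.008 ]
 [ 0.6071  0.0893  0.008 ]
 [ 0.607   0.0205  0.008 ]
 [ 0.6069 -0.0481  0.008 ]
 [ 0.6069 -0.1166  0.008 ]
 [ 0.607  -0.1623  0.008 ]
 [ 0.6072 -0.2196  0.008 ]
 [ 0.6074 -0.277   0.008 ]
 [ 0.6075 -0.3047  0.008 ]]
[-0.0021445   0.60680141]
[[ 0.607  0.233  0.008]
 [ 0.606 -0.323  0.008]
 [ 0.775 -0.325  0.008]
 [ 0.773  0.24   0.008]] [[ 0.39700617 -0.08379158  0.1       ]
 [ 0.42741014 -0.12422305  0.1       ]
 [ 0.36683644 -0.1299766   0.1       ]]
```

```bash
sed -i 's/connectedComponentsWithStats(blue(im))/connectedComponentsWithStats(cv2.morphologyEx(blue(im),cv2.MORPH_CLOSE,np.ones((5,5))))/; s/\[\.\.\.,2\]>40/[...,2]>25/; s/,1\]>120/,1]>90/' h.py
python3 - <<'E'
from h import *
T=cv2.imread('pics/top0.png')[:,:,::-1].copy();S=cv2.imread('pics/side0.png')[:,:,::-1].copy()
out=[T.copy(),S.copy()]
for nm,t,s,d in(("tall",(372,218),(323,208),(.056,.08,.1)),("left",(229,221),(295,325),(.056,.08,.062))):
    g=ray('top',[t],.06)[0]
    o={'top':comp(T,t),'side':comp(S,s)}
    for k,(n,h) in enumerate(o.items()): cv2.polylines(out[k],[h],True,(255,0,0),1);print(nm,n,cv2.boundingRect(h))
    for obs in(o,{'side':o['side']},{'top':o['top']}):
        x,f=fitbox(obs,d,(g[0],g[1],0));print(nm,x,f)
        if len(obs)==2:
            B=np.array([[i,j,k] for i in(-.5,.5) for j in(-.5,.5) for k in(0,1)])*d
            W=B@Ro.from_euler('z',x[2]).as_matrix().T+[x[0],x[1],0]
            for k,n in enumerate(('top','side')): cv2.polylines(out[k],[np.int32(cv2.convexHull(np.float32(proj(n,W))))],True,(0,255,0),1)
a=[cv2.resize(out[0][170:270,190:410],None,fx=3,fy=3),cv2.resize(out[1][170:360,260:370],None,fx=3,fy=3)[:,:330]]
a[1]=cv2.resize(a[1],None,fx=.5,fy=.5)
c=np.zeros((600,660,3),np.uint8);c[:300]=a[0];c[310:310+a[1].shape[0],:a[1].shape[1]]=a[1]
cv2.imwrite('pics/o.png',c[:,:,::-1])
E
```

```text
tall top (351, 202, 42, 34)
tall side (309, 183, 30, 54)
tall [ 0.52222446 -0.20239794  0.01276845] 0.09893986730789484
tall [ 0.52249362 -0.202047    0.01737573] 0.030960028551034975
tall [ 0.52228102 -0.20283992  0.00820605] 0.06664493293591654
left top (208, 206, 42, 31)
left side (275, 244, 51, 108)
left [ 0.5212127   0.10648926 -0.04812577] 0.6530781269488168
left [ 0.52025536  0.10166898 -0.09226264] 0.5886683130699089
left [ 0.5219426   0.10679331 -0.05736542] 0.05243465430016864
```

View pics/o.png

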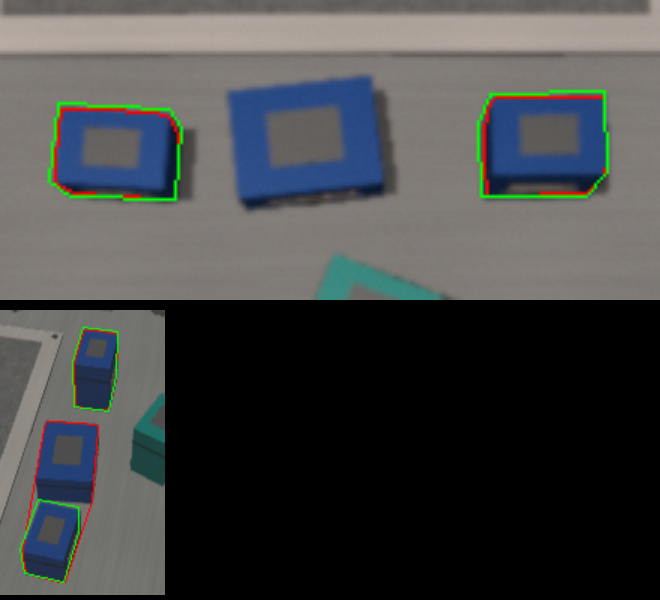

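The tall box is at about (0.522, -0.2025) with yaw about 0. The plate edge is at x≈0.607, square to the world frame. I'll approach with the fingers partly open, which gives two contact points on the near face.

Call:
{"method": "servo_tool", "body": {
  "series": [
    [[0,0,0,0,0,8,0.1],[0,0,0,0,0,8,0.1],[0,0,0,0,0,8,0.1],[1,-2.5,0,0,0,0,0.1],[1,-2.5,0,0,0,0,0.1],[1,-2.5,0,0,0,0,0.1],[1,-2.5,0,0,0,0,0.1],[1,-2.5,0,0,0,0,0.1],[1,-2.5,0,0,0,0,0.1],[1,-2.5,0,0,0,0,0.1]]
  ]
}}

```text
time: 1.1
tcp_pos: [0.365, -0.4861, 0.2183]
eef_rot: [1.0, -0.0, -0.0, -0.0]
contact_force: [0.3, 0.2, -0.8]
opening: 0.042
grasp_force: 0.0
```

Call:
{"method": "servo_tool", "body": {
  "series": [
    [[0.8,-2.8,0,0,0,0,0.1],[0.8,-2.8,0,0,0,0,0.1],[0.8,-2.8,0,0,0,0,0.1],[0.8,-2.8,0,0,0,0,0.1],[0.8,-2.8,0,0,0,0,0.1],[0.8,-2.8,0,0,0,0,0.1],[0.8,-2.8,0,0,0,0,0.1],[0.8,-2.8,0,0,0,0,0.1],[0.8,-2.8,0,0,0,0,0.1],[0,0,0,0,0,0,0.1]]
  ]
}}

```text
time: 2.1
tcp_pos: [0.4378, -0.2316, 0.2184]
eef_rot: [1.0, 0.003, -0.0, -0.001]
contact_force: [-0.4, 0.0, -1.0]
opening: 0.0419
grasp_force: 0.0
```

```bash
python3 - <<'E'
from h import *
s=sense();print(s['time'],s['tcp_pos'],Ro.from_quat(s['eef_rot']).as_matrix().round(4),s['opening'])
print(np.array(camera_model('wrist')['T_tool_cam']).round(3))
im=read_camera('wrist');cv2.imwrite('pics/w1.png',im[:,:,::-1])
E
```

```text
2.1 [ 0.43781008 -0.23163591  0.21842071] [[ 1.0e+00  5.1e-03 -3.0e-04]
 [ 5.1e-03 -1.0e+00  1.6e-03]
 [-3.0e-04 -1.6e-03 -1.0e+00]] 0.04186138761976003
[[ 0.001 -0.963 -0.269  0.073]
 [ 1.     0.001  0.     0.001]
 [-0.    -0.269  0.963 -0.166]
 [ 0.     0.     0.     1.   ]]
```

View pics/w1.png

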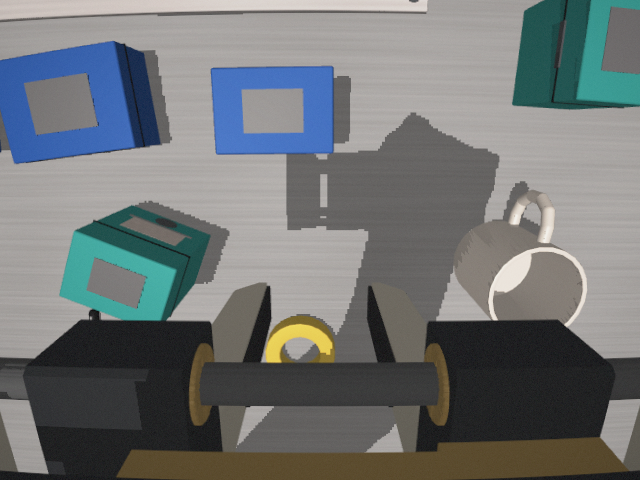

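The wrist view shows the tall lid with corners at about (213,69), (332,66), (333,153) and (217,153). It is nearly square, and the way down is free. The yellow ring near (300,345) is close to where the fingers come down.

```bash
python3 - <<'E'
from h import *
s=sense();R=Ro.from_quat(s['eef_rot']).as_matrix();m=camera_model('wrist');T=np.array(m['T_tool_cam'])
f=240/np.tan(np.radians(m['vfov']/2));K=np.array([[f,0,m['cx']],[0,f,m['cy']],[0,0,1]])
def w(uv,z):
    p=cv2.undistortPoints(np.array(uv,float).reshape(-1,1,2),K,np.array(m['dist'],float))[:,0]
    D=np.c_[p,np.ones(len(p))]@(R@T[:3,:3]).T;C=R@T[:3,3]+s['tcp_pos'];return C+D*((z-C[2])/D[:,2])[:,None]
print(w([(213,69),(332,66),(333,153),(217,153)],.1).round(4)); print(w([(50,11),(400,12)],0.0).round(4))
print(w([(300,345),(268,350),(300,316)],0.01).round(3), w([(130,206),(210,234)],.1).round(3))
print(ray('top',[(376,327),(376,311)],.01).round(3))
E
```

```text
[[ 0.5457 -0.1654  0.1   ]
 [ 0.5474 -0.2423  0.1   ]
 [ 0.492  -0.2436  0.1   ]
 [ 0.4919 -0.1652  0.1   ]]
[[ 0.6096  0.0011  0.    ]
 [ 0.6047 -0.3025  0.    ]]
[[ 0.296 -0.216  0.01 ]
 [ 0.29  -0.183  0.01 ]
 [ 0.328 -0.216  0.01 ]] [[ 0.455 -0.101  0.1  ]
 [ 0.435 -0.157  0.1  ]]
[[ 0.291 -0.216  0.01 ]
 [ 0.325 -0.217  0.01 ]]
```

Call:
{"method": "servo_tool", "body": {
  "series": [
    [[0.8,-0.9,1,0,0,0.3,0.1],[0.8,-0.9,1,0,0,0,0.1],[0.8,-1,1,0,0,0,0.1],[0,0,2.5,0,0,0,0.1],[0,0,2.5,0,0,0,0.1],[0,0,2.5,0,0,0,0.1],[0,0,2.5,0,0,0,0.1],[0,0,2.5,0,0,0,0.1],[0,0,2.5,0,0,0,0.1],[0,0,0,0,0,0,0.1]]
  ]
}}

```text
time: 3.15
tcp_pos: [0.4596, -0.2064, 0.0353]
eef_rot: [1.0, -0.003, -0.003, -0.001]
contact_force: [-0.3, 1.4, 0.1]
opening: 0.0418
grasp_force: 0.0
```

Call:
{"method": "servo_tool", "body": {
  "series": [
    [[0,0,0.5,0,0,0,0.1],[0,0,0.3,0,0,0,0.1],[0.3,0,0,0,0,0,0.1],[0.4,0,0,0,0,0,0.1],[0.4,0,0,0,0,0,0.1],[0.4,0,0,0,0,0,0.1],[0.4,0,0,0,0,0,0.1],[0.4,0,0,0,0,0,0.1],[0.4,0,0,0,0,0,0.1],[0,0,0,0,0,0,0.1]]
  ]
}}

```text
time: 4.15
tcp_pos: [0.488, -0.2075, 0.0305]
eef_rot: [1.0, -0.003, -0.0, -0.0]
contact_force: [-0.5, -0.1, -0.2]
opening: 0.0421
grasp_force: 0.4
```

Call:
{"method": "servo_tool", "body": {
  "series": [
    [[0.3,-0.2,0,0,0,-0.3,0.1],[0.5,0,0,0,0,0,0.1],[0.5,0,0,0,0,0,0.1],[0.5,0,0,0,0,0,0.1],[0.5,0,0,0,0,0,0.1],[0.5,0,0,0,0,0,0.1],[0.5,0,0,0,0,0,0.1],[0.5,0,0,0,0,0,0.1],[0.3,0,0,0,0,0,0.1],[0,0,0,0,0,0,0.1]]
  ]
}}

```text
time: 5.15
tcp_pos: [0.5298, -0.2056, 0.0306]
eef_rot: [1.0, 0.0, 0.0, 0.0]
contact_force: [0.3, -0.8, 1.4]
opening: 0.0417
grasp_force: 0.0
```

```bash
python3 - <<'E'
from h import *
S=read_camera('side');T=read_camera('top')
cv2.imwrite('pics/t2.png',T[:,:,::-1]);s=sense();print(s['tcp_pos'],s['contact_force'])
g=proj('side',[(.56,-.205,.05)])[0];h=comp(S,g);print(cv2.boundingRect(h));print(fitbox({'side':h},(.056,.08,.1),(.56,-.205,0)))
cv2.imwrite('pics/s2.png',cv2.resize(S[150:300,230:430],None,fx=3,fy=3)[:,:,::-1])
E
```

```text
[ 0.5294417  -0.20562595  0.03069519] [-0.02277076  0.51685474  0.34618021]
(290, 181, 27, 54)
(array([ 0.57479302, -0.19698625,  0.23296111]), np.float64(0.21677572202166065))
```

View pics/s2.png

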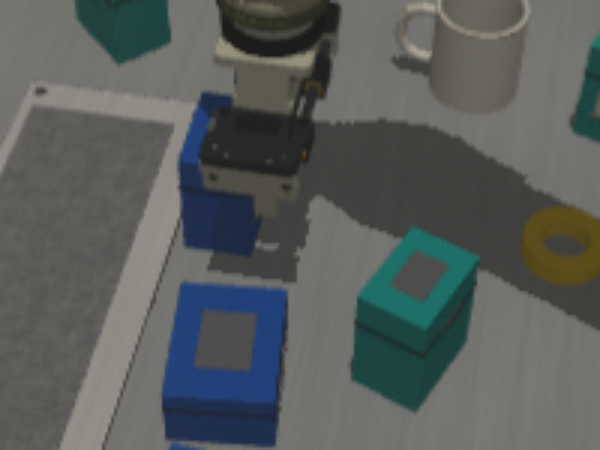

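The box is still upright, with its left foot corners at about (291,232) and (315,234) in the full side picture. Its far foot is close to the plate edge, so I'll measure the gap.

```bash
python3 - <<'E'
from h import *
print(ray('side',[(291,232.3),(315,234.3)],0).round(4))
print(ray('side',[(290.3,206)],.1).round(4), proj('side',[(.607,-.165,.008),(.607,-.165,0)]))
E
```

```text
[[ 0.5952 -0.1587  0.    ]
 [ 0.5363 -0.1639  0.    ]]
[[ 0.5895 -0.1507  0.1   ]] [[286.74790089 227.52851381]
 [286.93829961 229.71937169]]
```

Call:
{"method": "servo_tool", "body": {
  "series": [
    [[0.2,0,0,0,0,0,0.1],[0.2,0,0,0,0,0,0.1],[0.2,0,0,0,0,0,0.1],[0.2,0,0,0,0,0,0.1],[0.2,0,0,0,0,0,0.1],[0,0,0,0,0,0,0.1],[0,0,0,0,0,0,0.1],[0,0,0,0,0,0,0.1],[0,0,0,0,0,0,0.1],[0,0,0,0,0,0,0.1]]
  ]
}}

```text
time: 6.25
tcp_pos: [0.5392, -0.2056, 0.0307]
eef_rot: [1.0, -0.0, 0.0, 0.0]
contact_force: [-0.3, -0.3, -0.1]
opening: 0.0417
grasp_force: 0.0
```

Call:
{"method": "servo_tool", "body": {
  "series": [
    [[0.1,0,0,0,0,0,0.1],[0.1,0,0,0,0,0,0.1],[0.1,0,0,0,0,0,0.1],[0.1,0,0,0,0,0,0.1],[0,0,0,0,0,0,0.1],[0,0,0,0,0,0,0.1],[0,0,0,0,0,0,0.1],[0,0,0,0,0,0,0.1],[0,0,0,0,0,0,0.1],[0,0,0,0,0,0,0.1]]
  ]
}}

```text
time: 7.25
tcp_pos: [0.5402, -0.2056, 0.0305]
eef_rot: [1.0, -0.0, -0.002, -0.0]
contact_force: [-7.7, 0.1, 7.6]
opening: 0.0416
grasp_force: 4.2
```

Foot stopped: the force rose and the tool stalled. I'll back off, rise to 85 mm and push the top over.

Call:
{"method": "servo_tool", "body": {
  "series": [
    [[-0.8,0,0,0,0,0,0.1],[-0.6,0,0,0,0,0,0.1],[0,0,-1.5,0,0,0,0.1],[0,0,-2,0,0,0,0.1],[0,0,-2,0,0,0,0.1],[0.5,0,0,0,0,0,0.1],[0.4,0,0,0,0,0,0.1],[0,0,0,0,0,0,0.1],[0,0,0,0,0,0,0.1],[0,0,0,0,0,0,0.1]]
  ]
}}

```text
time: 8.25
tcp_pos: [0.5375, -0.2055, 0.0848]
eef_rot: [1.0, -0.0, -0.001, -0.0]
contact_force: [0.1, 0.7, 0.1]
opening: 0.0419
grasp_force: 0.0
```

```bash
python3 - <<'E'
from h import *
S=read_camera('side');s=sense();print(s['tcp_pos'],s['contact_force'])
cv2.imwrite('pics/s3.png',cv2.resize(S[150:300,230:430],None,fx=3,fy=3)[:,:,::-1])
E
```

```text
[ 0.53753523 -0.20551078  0.08496404] [-0.25881395  0.19206117 -0.79016522]
```

View pics/s3.png

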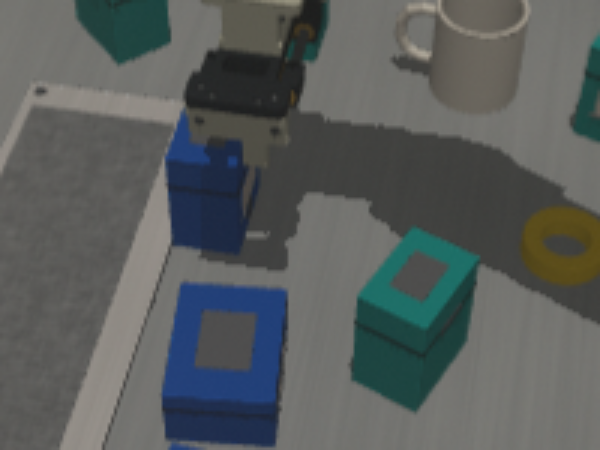

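The box stands upright with its far foot at the plate edge, around crop (172,243). The fingers are high at its near face. Tipping now.

Call:
{"method": "servo_tool", "body": {
  "series": [
    [[0.3,0,0,0,0,0,0.1],[0.4,0,0,0,0,0,0.1],[0.4,0,0,0,0,0,0.1],[0.4,0,0,0,0,0,0.1],[0.4,0,0,0,0,0,0.1],[0.4,0,0,0,0,0,0.1],[0.4,0,0,0,0,0,0.1],[0.4,0,0,0,0,0,0.1],[0,0,0,0,0,0,0.1],[0,0,0,0,0,0,0.1]]
  ]
}}

```text
time: 9.3
tcp_pos: [0.5691, -0.2055, 0.0854]
eef_rot: [1.0, 0.0, 0.0, 0.0]
contact_force: [0.2, -0.4, -0.4]
opening: 0.0417
grasp_force: 0.1
```

Call:
{"method": "servo_tool", "body": {
  "series": [
    [[0.4,0,0,0,0,0,0.1],[0.4,0,0,0,0,0,0.1],[0.4,0,0,0,0,0,0.1],[0.4,0,0,0,0,0,0.1],[0.4,0,0,0,0,0,0.1],[0.4,0,0,0,0,0,0.1],[0,0,0,0,0,0,0.1],[0,0,0,0,0,0,0.1],[0,0,0,0,0,0,0.1],[0,0,0,0,0,0,0.1]]
  ]
}}

```text
time: 10.3
tcp_pos: [0.5927, -0.2057, 0.0856]
eef_rot: [1.0, -0.0, -0.0, 0.0]
contact_force: [0.4, 0.9, -0.2]
opening: 0.0417
grasp_force: 0.0
```

```bash
python3 - <<'E'
from h import *
S=read_camera('side');s=sense();print(s['tcp_pos'],s['contact_force'])
cv2.imwrite('pics/s4.png',cv2.resize(S[150:360,200:430],None,fx=2.5,fy=2.5)[:,:,::-1])
E
```

```text
[ 0.59279786 -0.20566983  0.08563747] [-1.04103948  0.61516671  0.11982107]
```

View pics/s4.png

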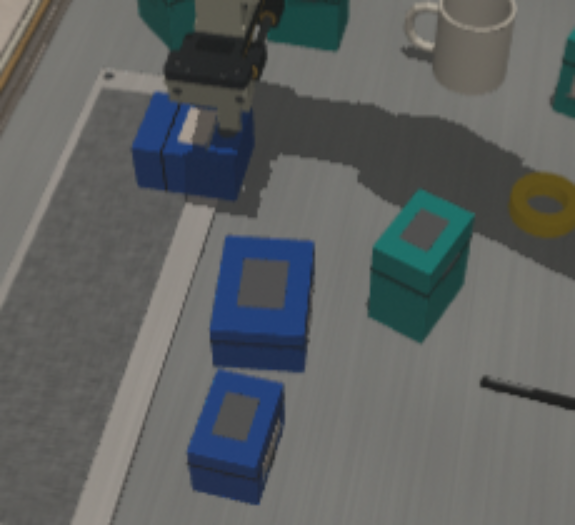

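The box lies on the plate with its label up, around crop (195,145). I'll retreat straight up and back, then check.

Call:
{"method": "servo_tool", "body": {
  "series": [
    [[0,0,-1.5,0,0,0,0.1],[0,0,-2,0,0,0,0.1],[0,0,-2,0,0,0,0.1],[0,0,-2.5,0,0,0,0.1],[0,0,-2.5,0,0,0,0.1],[-2,0,-1,0,0,0,0.1],[-3,0,0,0,0,0,0.1],[-3,0,0,0,0,0,0.1],[-3,0,0,0,0,0,0.1],[-2,0,0,0,0,0,0.1]]
  ]
}}

```text
time: 11.35
tcp_pos: [0.4608, -0.2057, 0.2018]
eef_rot: [1.0, -0.0, 0.0, 0.0]
contact_force: [-0.6, 0.0, 0.2]
opening: 0.0417
grasp_force: 0.0
```

```bash
python3 - <<'E'
from h import *
S=read_camera('side');T=read_camera('top');s=sense();print(s['time'],s['tcp_pos'],s['contact_force'])
t,u=T[110:270,180:440],S[150:360,220:400]
c=np.zeros((600,800,3),np.uint8);a=cv2.resize(t,None,fx=1.8,fy=1.8);b=cv2.resize(u,None,fx=1.8,fy=1.8)
c[:a.shape[0],:a.shape[1]]=a;c[:b.shape[0],470:470+b.shape[1]]=b
cv2.imwrite('pics/f.png',c[:,:,::-1])
hs=comp(S,proj('side',[(.637,-.205,.036)])[0])
from h import fitbox
x,f=fitbox({'side':hs},(.1,.08,.064),(.637,-.205,0));print('side fit (8mm plate as extra height)',x,f)
E
```

```text
11.45 [ 0.46029825 -0.20588419  0.20182289] [-0.24018287  0.78868463  0.24447708]
side fit (8mm plate as extra height) [ 0.63925364 -0.20079045  0.0133395 ] 0.07903132250580046
```

View pics/f.png

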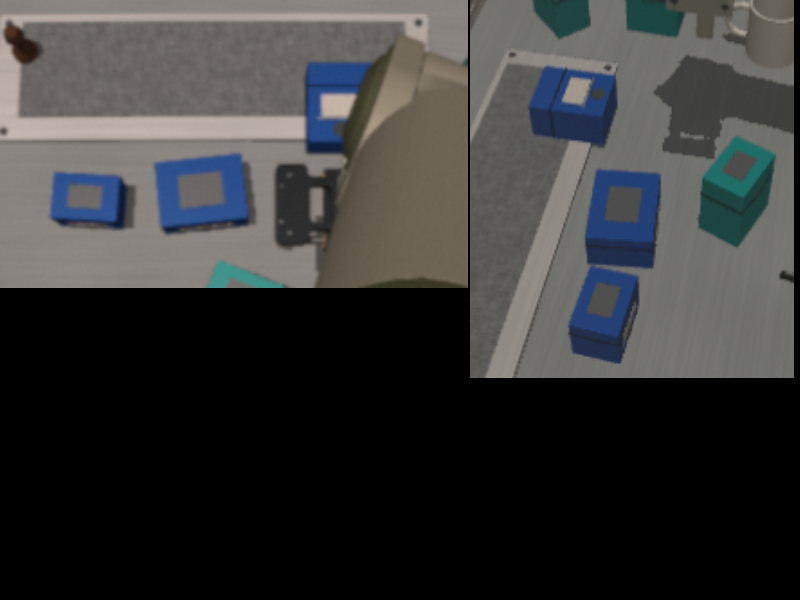

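The box lies flat and square with its label up. Its centre is about 32 mm beyond the edge, with yaw about 0.01 rad. The other two boxes haven't moved and the robot is clear.

```bash
python3 -c "
from station import *
print(finish_job())"
```

```text
the job is handed in; nothing more can be done
None
```

The tall blue box was pushed upright to the plate's edge and tipped; in the last pictures it lies flat and square on the plate, label up, with its centre about 32 mm past the edge and the other two boxes where they stood. The job is handed in, but no verdict came back.

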